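Ram the test discs home and log them on the step counter

ROBOT

A 6-joint arm with a two-finger parallel gripper is mounted at the origin on the work surface. World frame = base frame: x ahead of the robot, y to its left, z up, the work surface at z = 0. Lengths are in mm, angles in rad, forces in N, time in s.
With the tool pointing down it reaches from about 400 to 925 mm from the base axis. Payload 12.5 kg.
Tool frame: the origin (TCP) lies at the very end of the fingers, on their centre line; the grasp point (between the pads) lies 19 mm behind it; z points along the fingers, y is the direction in which the jaws open and shut (so a half turn about z gives the same grasp; the last joint's range is limited). The gripper opens to 95 mm and grips with 3 to 60 N. Pads are 20 mm wide; open, the fingers measure 119 mm over their backs; the gripper's body (75 mm by 180 mm) begins 59 mm behind the grasp point.
Start: joints at [1.075, 0.491, 1.559, -0, 1.092, -0.106], TCP at [237.487, 578.141, 214.661] pointing down, gripper open.
Joint ranges: [-3.1, 3.1], [-0.84, 2.19], [0.05, 2.79], [-1.13, 4.28], [0.06, 2.93], [-2.69, 2.69]. Speed limits (rad/s): [2.22, 2.22, 2.79, 3.14, 3.14, 3.14].

INTERFACE

Orientations are given as [roll, pitch, yaw] about the fixed x, y, z axes, in that order (R = Rz(yaw) Ry(pitch) Rx(roll)).
In Python, from cell import env, read_camera, get_calibration gives the robot as it stands.
- The arm moves only by the tool arm_command, never from a script. Its argument "targets" is a list of rows, each a list of 3 entries, a list of its own where there are three numbers: the turn, a rotation vector about the tool's x, y, z in rad, then the shift along the tool's x, y, z in m, then the closure in counts, from 0 (fully open) to 255 (shut). In form: [[[rx, ry, rz], [tx, ty, tz], fingers], ...]. A call has 1 to 8 rows; each row is the pose to reach, as a shift and turn from the pose commanded when the call began, along the tool's axes at that moment; what a row does not reach only later rows make up. A row lasts 1/10 s, in which the tool goes at most 50 mm and 8.59 degrees, less where a joint would pass 70% of its speed; a pose out of reach is approached as far as the arm can. A call with a gripper value outside its range is refused whole. The fingers move at their own pace and stop on an object; the grip force is fixed at half the most. Time passes only in rows, so rows that repeat a pose let the fingers close. It gives the time, the measured TCP pose, the force and the opening at its end, in the units of the state.
- env.state(): the state, without advancing time (a new reading comes with each control period).
- read_camera(name): name is "scene" or "top"; returns (picture, depth): 400x640x3 uint8, blue, green, red; 400x640 float32, mm along the optical axis (not along the pixel's ray), 0 where there is no reading.
- get_calibration(name): a dict with "vfov" (degrees; the focal length in pixels is half the picture's height over the tangent of half this angle, whatever the lens; pixels are square), "cx", "cy" (the principal point, pixels), "world_from_camera" (4x4, takes a point from camera to world coordinates). Camera axes: x right, y down, z forward; pixel columns grow to the right and rows downward; lengths in mm; the calibration is good to about 2 mm. A picture is of the moment at which its call begins. get_calibration takes no time and is no camera call.
- env.job_done(): hands the job in, once; it reports no verdict.
The state is a dict: "t": time; "joints": joint angles; "qvel": joint speeds; "tau": joint torques, N m; "eef_pos": TCP position; "tcp_rot": TCP orientation; "ft_force": force on the tool from outside, world axes, zero at the start; "moment": the same for the moment, N m; "opening": opening from 0.0 (shut) to 1.0 (fully open).
Only numpy, scipy, OpenCV 4.12 (cv2) and the standard library are available. Lean on these libraries where they do the work, as an engineer would, in place of code of your own. Each camera call takes 0.05 s, during which the arm holds its last target.

TASK

The stack of seven test discs has stuck part-way down the clear tube: take the tamping rod from its holder, push the discs down with it until they bottom out, and stand the rod back in its holder. Then press the counter's button as often as needed until the number 7 stands at the window's mark, to log the seven discs. Leave the bottle, the jar and the bowl where they are.

Things in the scene. Friction and masses are not known exactly. Their poses are not given: they have to be found in the camera images.
- counter: White bench counter fixed to the table, 100 (its x) by 120 mm (its y); origin at the centre of its underside. +y half: closed hump, top at 95 mm, with a clear 25 by 34 mm window over the numbered drum. -y half: deck at 80 mm with the button. Yaw up to 0.5 rad either way.
- button_top (a point): Centre of the flat top of the button, a steel cap 36 mm in diameter 30 mm to -y of the counter's middle; 120 mm above the table when up, 104 mm when down. It goes straight down 16 mm to a hard stop, taking about 2 to 5 N (more if hit fast), and springs back up when let go. Each full press and full release moves the drum on by one number; it cannot go back.
- button (a joint): How far the button is pressed, m: 0 up, 0.016 fully down.
- drum (a joint): Rotation of the drum, rad, growing with each press; it clicks to rest at multiples of 0.628 (36 degrees). Number k, 0 to 9, stands at the mark at k x 0.628 rad, so 7 stands there at 4.398; after 9 comes 0 again. At the start it shows 1 to 5.
- mark (a point): The mark: centre of the window just over the drum, between two short black ticks on the frame; does not move. Numerals are dark on white, 19 mm tall, tops to the counter's +x and right sides to its -y: upright from the robot's side, upside-down from the far side.
- seven (a point): Middle of the numeral 7 on the drum's rim, 43 mm from the drum's axis; it goes round with the drum, and coincides with the mark when the counter shows 7.
- tube: Dispenser tube fixed to the table, upright and open at the top: clear plastic, 46 mm outside and 38 mm inside diameter, mouth 115 mm above the table, on an 80 by 80 by 10 mm dark steel foot. Origin at the centre of its underside, z up.
- tube_mouth (a point): Centre of the tube's open mouth, on its axis, 115 mm above the table.
- discs_top (a point): Centre of the top face of the stack of seven white discs in the tube (35 mm diameter, 35 mm tall together). 71 to 91 mm above the table at the start, 46 mm when bottomed out (69 mm below the mouth). It takes about 6 N to slide, more if pushed fast; it stays where left and stops hard at the bottom.
- discs (a joint): How far the stack has been pushed down, m: 0.045 is bottomed out.
- holder: Grey plastic block fixed to the table, 66 by 66 mm and 60 mm high, with a round upright blind hole 44 mm in diameter in the middle of its top; the hole's floor is 8 mm above the table. Origin at the centre of its underside.
- holder_floor (a point): Centre of the floor of the holder's hole, where the rod's foot stands, 8 mm above the table.
- rod: Loose aluminium tamping rod, 155 mm long, about 0.2 kg, standing foot down in the holder. Origin at the centre of its foot's underside, z along it to the top. Foot 28 mm diameter, 12 mm tall; shaft 22 mm; collar 38 mm diameter from 95 to 102 mm; above it the grip, 26 mm diameter, from 102 to 155 mm. Round: yaw does not matter.
- bottle: Bystander: white round bottle, 60 mm diameter, 165 mm high, standing only 75 to 90 mm (centre to centre) from the holder and as high as the rod's grip: open fingers fit round the grip only across the line from rod to bottle. Origin at the centre of its underside.
- jar: Bystander: brown jar, 66 mm diameter, 95 mm high, nearer the robot. Origin at the centre of its underside.
- bowl: Bystander: blue bowl, 100 mm diameter, 40 mm high, nearer the robot. Origin at the centre of its underside.
Mind the look-alikes: they are no part of the job. Leave any red look-alike of the holder alone.

How it is judged (in metres and radians):
On the way, in this order (a step that is already met when the one before it is completed fails the run):
1. the discs are pushed to the bottom of the tube with the rod (value of joint discs above 0.043 m and contact force between rod and discs above 0.5 N), for 0.1 s.
2. the rod stands released in its holder again (horizontal distance between rod and holder_floor below 0.015 m and height (world z) of rod below 0.016 m and angle between rod's own z axis and vertical below 0.2 rad and contact force between the fingers and rod below 0.2 N), for 0.2 s.
3. 7 stands at the counter's mark, button up (distance between seven and mark below 0.007 m and value of joint button below 0.003 m), for 0.2 s.
At the end, for the whole second after the job is handed in: The discs are within 2 mm of the bottom of the tube; the rod stands in the holder's hole, foot within 15 mm of the hole's axis and 8 mm of its floor, tilted less than 0.2 rad, released and at rest; the numeral 7 is within 7 mm of the mark, the drum still and the button up (pressed less than 3 mm) (all of step 2 and all of step 3 and value of joint discs above 0.043 m and linear speed of rod below 0.02 m/s and velocity of joint drum below 0.1 rad/s); the robot touches nothing.
It fails at once if the bottle is moved by more than 30 mm or tipped (distance of bottle from where it was at the start of the episode above 0.03 m or angle between bottle's own z axis and vertical above 0.35 rad).
It fails at once if the jar is moved by more than 30 mm or tipped (distance of jar from where it was at the start of the episode above 0.03 m or angle between jar's own z axis and vertical above 0.35 rad).
It fails at once if the bowl is moved by more than 30 mm or tipped (distance of bowl from where it was at the start of the episode above 0.03 m or angle between bowl's own z axis and vertical above 0.35 rad).
It also fails if it takes over 64 s, if anything falls off the work surface, if the arm or the gripper's body presses on something with over 40 N, if the wrist force passes 120 N, or if a joint passes its speed limit or range.

## Working session

There is one attempt and no reset: what is moved stays moved. The work goes in short steps, Python scripts to look and compute and a tool call to move; the robot and the scene stay as the last step left them, time stands still between calls to the robot, and variables do not carry over. Pictures are saved under pics/ and viewed, and the job is handed in when it is done.

Besides the shell and the picture viewer there is one more tool, called after "Call:" as name(argument=value, ...) on one line, values as JSON. arm_command: Moves the arm, as the interface text tells. Its arguments: {"type":"object","properties":{"targets":{"type":"array"}},"required":["targets"]}

```bash
ls; mkdir -p pics
cat > h.py <<'E'
import sys; sys.path.insert(0,'.')
from cell import env, read_camera, get_calibration
import numpy as np, cv2
def K(name):
    c=get_calibration(name); f=200/np.tan(np.radians(c['vfov'])/2)
    return f,c['cx'],c['cy'],np.array(c['world_from_camera'])
def ray(name,u,v):
    f,cx,cy,T=K(name); d=T[:3,:3]@np.array([(u-cx)/f,(v-cy)/f,1]); return T[:3,3],d
def onz(name,u,v,z):
    o,d=ray(name,u,v); return o+d*(z-o[2])/d[2]
def deproj(name,D):
    f,cx,cy,T=K(name); v,u=np.mgrid[:400,:640]
    P=np.stack([(u-cx)/f*D,(v-cy)/f*D,D],-1); return P@T[:3,:3].T+T[:3,3]
def proj(name,p):
    f,cx,cy,T=K(name); q=T[:3,:3].T@(np.array(p)-T[:3,3]); return q[0]/q[2]*f+cx,q[1]/q[2]*f+cy
E
python3 - <<'E'
from h import *
for n in("scene","top"):
    p,d=read_camera(n); cv2.imwrite(f'pics/{n}0.png',p); np.savez(f'pics/{n}0.npz',p=p,d=d)
    print(n,get_calibration(n),(d>0).mean())
print(env.state())
E
```

```text
pics
scene {'vfov': 52.22578369485148, 'cx': 313.81755421464453, 'cy': 199.66119539563917, 'world_from_camera': array([[-2.05828566e-01,  8.11049502e-01, -5.47570367e-01,
         1.03384912e+03],
       [ 9.78561758e-01,  1.66482344e-01, -1.21245678e-01,
         1.59632089e+02],
       [-7.17544853e-03, -5.60787245e-01, -8.27928849e-01,
         9.15465087e+02],
       [ 0.00000000e+00,  0.00000000e+00,  0.00000000e+00,
         1.00000000e+00]])} 0.9958828125
top {'vfov': 56.15447293878461, 'cx': 320.1024458934255, 'cy': 203.99634178322714, 'world_from_camera': array([[ 7.47683582e-03, -9.87343119e-01,  1.58422414e-01,
         3.37667654e+02],
       [-9.99969765e-01, -7.72095675e-03, -9.25524088e-04,
         5.74874091e+01],
       [ 2.13698245e-03, -1.58410704e-01, -9.87370995e-01,
         9.98799489e+02],
       [ 0.00000000e+00,  0.00000000e+00,  0.00000000e+00,
         1.00000000e+00]])} 0.9958984375
{'t': 0.1, 'joints': array([ 1.07541677e+00,  4.91468797e-01,  1.55937609e+00,  2.06785650e-05,
        1.09169023e+00, -1.05610054e-01]), 'qvel': array([ 1.02850953e-03, -1.00320518e-03, -7.59413544e-04, -2.31619530e-03,
        3.64707417e-05, -5.56026125e-04]), 'tau': array([ 2.75500061e-03, -6.13624191e+01, -2.58605003e+01,  6.93919533e-02,
        4.70674038e-02, -1.16672504e-04]), 'eef_pos': array([237.36620122, 577.94884089, 214.14339921]), 'tcp_rot': array([-3.14065738e+00, -1.17586834e-04,  2.75181356e+00]), 'ft_force': array([0.03746658, 0.29511604, 0.44574448]), 'moment': array([-0.00213354,  0.00708454,  0.08746971]), 'opening': 0.999678417245861}
```

View pics/scene0.png

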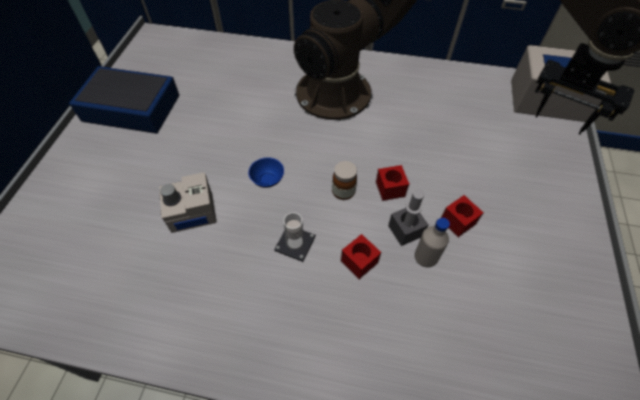

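View pics/top0.png

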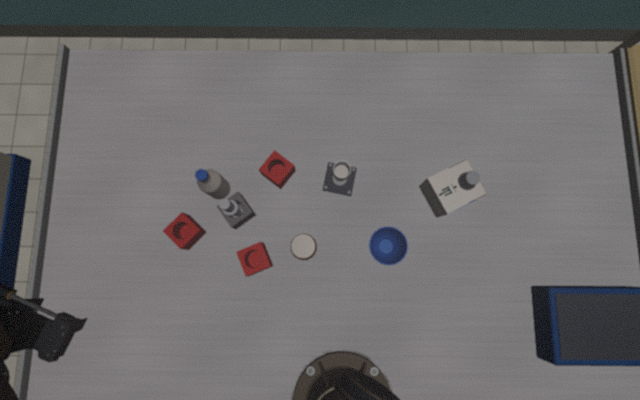

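Scene picture: the grey holder with the rod is at (408,222), the bottle at (433,243), and red look-alike blocks at (392,182), (462,215) and (360,256). The tube is at (294,235), the counter at (188,203), the jar at (344,180) and the bowl at (266,172). The grey block is the one holding the rod, so it is the holder. I'll enlarge it to confirm.

Run:
```python
from h import *
s=np.load('pics/scene0.npz')['p'];t=np.load('pics/top0.npz')['p']
r=lambda a:cv2.resize(a,(390,290),interpolation=cv2.INTER_CUBIC)
A=np.vstack([np.hstack([r(s[170:280,340:490]),r(t[150:260,150:300])]),np.hstack([r(s[160:270,140:290+0]),r(t[135:245,360:510])])])
cv2.imwrite('pics/crop0.png',A)
B=np.hstack([r(s[200:270,250:345]),r(t[150:220,295:390])]);cv2.imwrite('pics/crop1.png',B)
```

```text
(no output)
```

View pics/crop0.png

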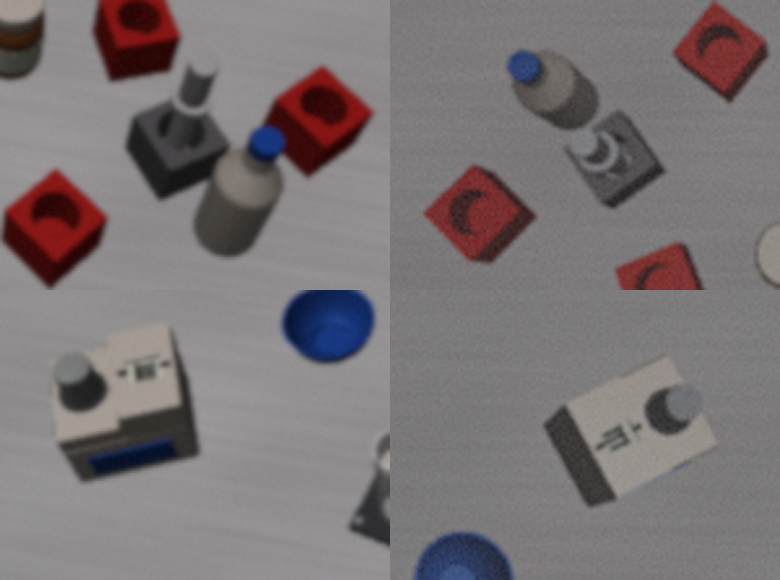

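View pics/crop1.png

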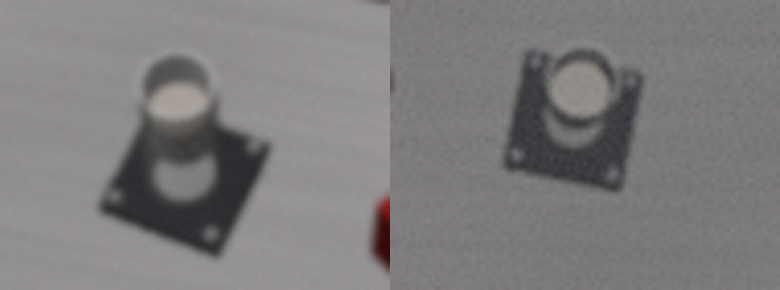

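The crop confirms it: the grey block holds the rod, and the three red blocks are empty look-alikes. The drum reads about 3 or 5, which I'll check closer up. Next I'll measure.

```bash
cat >> h.py <<'E'
def tri(us,ut):
    o1,d1=ray('scene',*us);o2,d2=ray('top',*ut)
    a,b=np.linalg.lstsq(np.stack([d1,-d2],1),o2-o1,rcond=None)[0]
    p,q=o1+a*d1,o2+b*d2
    return (p+q)/2,np.linalg.norm(p-q)
E
python3 - <<'E'
from h import *
np.set_printoptions(precision=1,suppress=True)
for n in('scene','top'):
    z=np.load(f'pics/{n}0.npz');P=deproj(n,z['d']);im=z['p']
    W=P[...,2]; X=P[...,0];Y=P[...,1]
    print(n,'table',np.median(W[(X>350)&(X<700)&(abs(Y)<300)]))
    m=(W>30)&(X>300)&(X<800)&(abs(Y)<450)
    k,l,st,c=cv2.connectedComponentsWithStats(m.astype(np.uint8))
    for i in range(1,k):
        if st[i,4]<25: continue
        q=l==i; top=np.percentile(W[q],97); qq=q&(W>top-6)
        ys,xs=np.nonzero(qq)
        print(st[i],'top',top,'c',P[qq].mean(0),'px',xs.mean(),ys.mean(),'bgr',im[qq].mean(0),'ext',P[qq].min(0)[:2],P[qq].max(0)[:2])
E
```

```text
scene table 1.4187758678892806
[248 157  36  30 291] top 42.165201548514005 c [ 383.5 -120.4   39.7] px 264.8244680851064 169.4840425531915 bgr [105.7  65.5  51.1] ext [ 338.6 -166.6] [438.5 -68. ]
[332 161  25  35 710] top 97.8522583917339 c [384.8  97.8  95.6] px 344.7638036809816 169.56748466257667 bgr [140.5 147.8 155.8] ext [354.6  69.6] [414.1 126.6]
[376 165  33  30 670] top 63.03902536111246 c [353.7 222.1  60.4] px 392.65927977839334 176.26315789473685 bgr [ 27.3  28.1 122.4] ext [309.3 181.1] [394.7 263.9]
[ 159  172   56   56 2326] top 120.41141184922782 c [ 550.9 -308.2  119.9] px 166.9367088607595 189.91139240506328 bgr [111.8 112.7 111.9] ext [ 531.9 -328. ] [ 566.8 -290.3]
[ 389  189   60   74 2061] top 165.56481321053727 c [513.8 306.2 164.2] px 431.5336322869955 211.00896860986546 bgr [120.   84.8  72.6] ext [460.2 262.1] [554.2 343.9]
[442 195  41  37 764] top 62.691691730004166 c [422.9 405.5  60.3] px 463.89473684210526 209.83066361556064 bgr [ 26.8  27.6 121.4] ext [377.9 359.6] [467.7 449.7]
[283 212  21  35 595] top 116.35347890796555 c [569.9   5.9 114.5] px 2
[... 1068 characters left out ...]
5.8 117.5] ext [337.7  57.5] [483.8 285.2]
[163 212  41  37 674] top 62.827918948861296 c [419.7 401.8  66. ] px 181.28941684665227 229.77537796976242 bgr [ 47.2  47.6 115.5] ext [337.7  57.5] [465.3 449.3]
[369 226  39  39 356] top 43.33004900639884 c [ 385.6 -116.1   66.4] px 389.7477064220183 245.11467889908258 bgr [107.5  77.1  65.7] ext [ 337.7 -166.3] [435.9  57.5]
[291 233  27  27 562] top 98.07948428333486 c [381.6  96.4 103.4] px 303.05405405405406 245.29054054054055 bgr [132.5 137.4 143.6] ext [337.7  57.5] [409.3 123.6]
[236 241  36  35 567] top 63.436926045063856 c [351.  219.4  70.5] px 253.18695652173912 258.16521739130434 bgr [ 51.9  52.7 121.4] ext [310.   57.5] [393.7 264.3]
```

Run:
```python
from h import *
np.set_printoptions(precision=1,suppress=True)
def circ(name,P,D,c,r,zlo,zhi):
    m=(D>0)&(np.hypot(P[...,0]-c[0],P[...,1]-c[1])<r)&(P[...,2]>zlo)&(P[...,2]<zhi)
    p=P[m]
    if len(p)<5: print(name,'few');return
    h=cv2.minEnclosingCircle(p[:,:2].astype(np.float32))
    ys,xs=np.nonzero(m)
    bb=((xs.min()+xs.max())/2,(ys.min()+ys.max())/2)
    print(name,len(p),'mean',p.mean(0),'encl',h[0],h[1],'px',bb)
    return bb
R={}
for n in('scene','top'):
    z=np.load(f'pics/{n}0.npz');D=z['d'];P=deproj(n,D)
    print(n)
    R[n]=[circ('rod',P,D,(474,273),32,146,170),circ('bottle',P,D,(535,332),35,158,175),circ('botbody',P,D,(535,332),50,70,130),
     circ('tube',P,D,(568,6),40,108,122),circ('button',P,D,(551,-308),35,114,126),circ('jar',P,D,(384,97),40,90,105),circ('discs',P,D,(568,6),16,60,105),]
    m=(D>0)&(np.hypot(P[...,0]-474,P[...,1]-275)<60)&(P[...,2]>52)&(P[...,2]<66)
    p=P[m];ys,xs=np.nonzero(m);rect=cv2.minAreaRect(p[:,:2].astype(np.float32));print('holdertop',len(p),rect)
    m=(D>0)&(np.hypot(P[...,0]-570,P[...,1]+280)<100)&(P[...,2]>65)&(P[...,2]<100)
    p=P[m]
    for lo,hi in((65,100),(76,84),(91,99)):
        q=p[(p[:,2]>lo)&(p[:,2]<hi)];print('counter',lo,len(q),cv2.minAreaRect(q[:,:2].astype(np.float32)))
    m=(D>0)&(np.hypot(P[...,0]-569,P[...,1]-6)<70)&(P[...,2]>6)&(P[...,2]<15)
    print('foot',cv2.minAreaRect(P[m][:,:2].astype(np.float32)))
for i,k in enumerate(['rod','bottle','bb','tube','button','jar']):
    if R['scene'][i] and R['top'][i]:print(k,tri(R['scene'][i],R['top'][i]))
```

```text
scene
rod 134 mean [477.2 273.6 159.8] encl (473.96600341796875, 273.6040344238281) 13.795822143554688 px (np.float64(417.0), np.float64(195.5))
bottle 136 mean [542.6 329.5 164.7] encl (541.6820678710938, 329.85394287109375) 14.127374649047852 px (np.float64(441.5), np.float64(224.0))
botbody 577 mean [555.3 325.3 104.8] encl (542.3328857421875, 329.0519104003906) 29.88482093811035 px (np.float64(433.5), np.float64(240.5))
tube 143 mean [570.5   5.7 113.8] encl (569.6799926757812, 4.6164231300354) 23.88726043701172 px (np.float64(292.5), np.float64(221.0))
button 160 mean [ 551.1 -308.1  119.8] encl (550.0440063476562, -308.881591796875) 19.18099021911621 px (np.float64(167.0), np.float64(190.0))
jar 336 mean [385.4  98.2  95.5] encl (384.5053405761719, 98.15323638916016) 30.048065185546875 px (np.float64(345.0), np.float64(170.0))
discs 65 mean [562.4   3.4  88. ] encl (563.8715209960938, 4.537457466125488) 14.289776802062988 px (np.float64(293.0), np.float64(223.0))
holdertop 442 ((476.57733154296875, 273.8629455566406), (68.25047302246094, 68.86361694335938), 36.03874588012695)
c
[... 1720 characters left out ...]
386719), (98.45447540283203, 120.74368286132812), 26.70948028564453)
counter 91 961 ((527.45068359375, -270.0155334472656), (99.66329956054688, 90.24629974365234), 26.758760452270508)
foot ((569.5401000976562, 11.158954620361328), (93.54161834716797, 80.6341552734375), 78.62232208251953)
rod (array([472.6, 274.1, 154.4]), np.float64(1.0732973853906551))
bottle (array([540.1, 330.6, 158.9]), np.float64(0.36911545986809957))
bb (array([539.3, 330.8,  83.3]), np.float64(0.40394138791493234))
tube (array([568.5,   4.7, 108.8]), np.float64(1.7186736609088653))
button (array([ 548.3, -310.9,  115.3]), np.float64(0.4066310104493695))
jar (array([381.7,  97.1,  89.6]), np.float64(2.323027738919829))
```

Both views agree to 1–2 mm. The rod's axis is at (473, 273.5), top z about 163. The bottle is at (540, 330), the tube at (569, 4.7) and the button at (549, -310, 120). The jaws must open across azimuth 0.69 rad, so tool yaw is 0.69. Next I'll read the drum and work out the first shift.

```bash
cat >> h.py <<'E'
from scipy.spatial.transform import Rotation as Ro
def shift(target,yaw,cur=None,rot=None):
    s=env.state(); c=np.array(cur if cur is not None else s['eef_pos']); r=Ro.from_euler('xyz',rot if rot is not None else s['tcp_rot'])
    r2=Ro.from_euler('xyz',[np.pi,0,yaw])
    print('t',s['t'],'pos',s['eef_pos'],'rot',s['tcp_rot'],'F',s['ft_force'],'op',s['opening'])
    print('shift m',np.round(r.inv().apply(np.array(target)-c)/1000,4),'turn',np.round((r.inv()*r2).as_rotvec(),3))
E
python3 - <<'E'
from h import *
shift([473,273.5,245],0.69)
s=np.load('pics/scene0.npz')['p'];t=np.load('pics/top0.npz')['p']
f=lambda a:cv2.resize(cv2.convertScaleAbs(a,alpha=1.5),(390,390),interpolation=cv2.INTER_CUBIC)
a=f(s[175:205,180:210]); b=f(t[173:203,430:460])
R=cv2.rotate(a,cv2.ROTATE_180)
cv2.imwrite('pics/drum0.png',np.hstack([R,b]))
E
```

```text
t 0.1 pos [237.36620122 577.94884089 214.14339921] rot [-3.14065738e+00 -1.17586834e-04  2.75181356e+00] F [0.03746658 0.29511604 0.44574448] op 0.999678417245861
shift m [-0.3336 -0.1921 -0.0307] turn [-1.000e-03  1.000e-03  2.062e+00]
```

View pics/drum0.png

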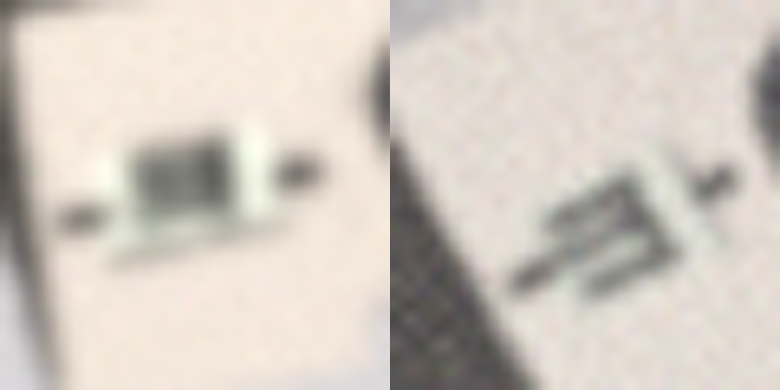

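The drum shows 3 in the top view (right picture: three bars joined on the right), so 4 presses should do it. I'll check after each one.

Call:
arm_command(targets=[[[0,0,2.062],[-0.3336,-0.1921,-0.0307],0],[[0,0,2.062],[-0.3336,-0.1921,-0.0307],0],[[0,0,2.062],[-0.3336,-0.1921,-0.0307],0],[[0,0,2.062],[-0.3336,-0.1921,-0.0307],0],[[0,0,2.062],[-0.3336,-0.1921,-0.0307],0],[[0,0,2.062],[-0.3336,-0.1921,-0.0307],0],[[0,0,2.062],[-0.3336,-0.1921,-0.0307],0],[[0,0,2.062],[-0.3336,-0.1921,-0.0307],0]])

```text
t: 0.9
eef_pos: [474.4, 271.3, 245.4]
tcp_rot: [3.142, 0.0, 1.544]
ft_force: [-0.1, 0.6, 0.2]
opening: 1.0
```

```bash
python3 -c "
from h import *
shift([473,273.5,245],0.69)"
```

```text
t 0.9 pos [474.39441356 271.26901191 245.43221827] rot [3.14158443e+00 1.53585428e-04 1.54438063e+00] F [-0.05186614  0.63797528  0.24840474] op 1.0001023945551075
shift m [ 0.0022 -0.0015  0.0004] turn [0.    0.    0.854]
```

Call:
arm_command(targets=[[[0,0,0.854],[0,0,0],0],[[0,0,0.854],[0,0,0],0],[[0,0,0.854],[0,0,0],0],[[0,0,0.854],[0,0,0],0],[[0,0,0.854],[0,0,0],0],[[0,0,0.854],[0,0,0],0],[[0,0,0.854],[0,0,0],0],[[0,0,0.854],[0,0,0],0]])

```text
t: 1.7
eef_pos: [473.0, 273.7, 245.2]
tcp_rot: [-3.141, 0.0, 0.701]
ft_force: [-0.2, -0.2, -0.1]
opening: 1.001
```

```bash
python3 -c "
from h import *
shift([473,273.5,245],0.69)
for n in('scene','top'):
    p,d=read_camera(n); cv2.imwrite(f'pics/{n}1.png',cv2.resize(p[130:300,140:500] if n=='top' else p[100:300,300:560],None,fx=2,fy=2))"
```

```text
t 1.7 pos [472.96377411 273.65580792 245.18221185] rot [-3.14143581e+00  2.90188328e-04  7.01048415e-01] F [-0.22369676 -0.19761519 -0.12091158] op 1.001136095413087
shift m [-0.0001  0.0001  0.0002] turn [-0.     0.     0.011]
```

View pics/scene1.png

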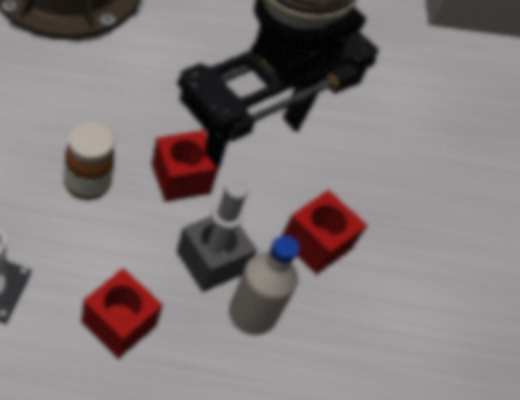

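The fingers straddle the rod across the rod–bottle line, and the rod top is at (235,187) in this crop. I'll descend 125 mm and close.

Call:
arm_command(targets=[[[0,0,0],[0,0,0.03],0],[[0,0,0],[0,0,0.06],0],[[0,0,0],[0,0,0.085],0],[[0,0,0],[0,0,0.105],0],[[0,0,0],[0,0,0.12],0],[[0,0,0],[0,0,0.125],0],[[0,0,0],[0,0,0.125],0]])

```text
t: 2.5
eef_pos: [472.9, 273.7, 120.0]
tcp_rot: [-3.141, 0.001, 0.699]
ft_force: [0.6, 1.0, 0.1]
opening: 0.997
```

Call:
arm_command(targets=[[[0,0,0],[0,0,0],255],[[0,0,0],[0,0,0],255],[[0,0,0],[0,0,0],255],[[0,0,0],[0,0,0],255],[[0,0,0],[0,0,0],255],[[0,0,0],[0,0,0],255],[[0,0,0],[0,0,0],255],[[0,0,0],[0,0,0],255]])

```text
t: 3.3
eef_pos: [473.1, 273.7, 120.3]
tcp_rot: [-3.142, -0.0, 0.698]
ft_force: [-0.4, -0.8, 0.3]
opening: 0.386
```

Call:
arm_command(targets=[[[0,0,0],[0,0,0],255],[[0,0,0],[0,0,0],255],[[0,0,0],[0,0,0],255],[[0,0,0],[0,0,0],255]])

```text
t: 3.7
eef_pos: [473.0, 273.7, 120.3]
tcp_rot: [-3.142, 0.0, 0.698]
ft_force: [1.0, -0.3, -0.5]
opening: 0.267
```

The opening matches 26 mm, so the grip is gripped. Now lift 140 mm.

Call:
arm_command(targets=[[[0,0,0],[0,0,-0.02],255],[[0,0,0],[0,0,-0.045],255],[[0,0,0],[0,0,-0.075],255],[[0,0,0],[0,0,-0.105],255],[[0,0,0],[0,0,-0.125],255],[[0,0,0],[0,0,-0.14],255],[[0,0,0],[0,0,-0.14],255],[[0,0,0],[0,0,-0.14],255]])

```text
t: 4.5
eef_pos: [472.8, 273.5, 259.7]
tcp_rot: [-3.141, 0.0, 0.698]
ft_force: [-0.2, -0.0, -1.9]
opening: 0.271
```

```bash
python3 -c "
from h import *
shift([569,4.7,260],0.69)
for n in('scene','top'):
    p,d=read_camera(n); np.savez(f'pics/{n}2.npz',p=p,d=d);cv2.imwrite(f'pics/{n}2.png',cv2.resize(p[130:300,140:500] if n=='top' else p[80:280,300:560],None,fx=2,fy=2))"
```

```text
t 4.5 pos [472.79515471 273.54045373 259.72789904] rot [-3.14140840e+00  4.47619163e-04  6.97756882e-01] F [-0.21983434 -0.02238603 -1.89254169] op 0.2710406966652199
shift m [-0.099   0.2678 -0.0003] turn [-0.     0.     0.008]
```

View pics/scene2.png

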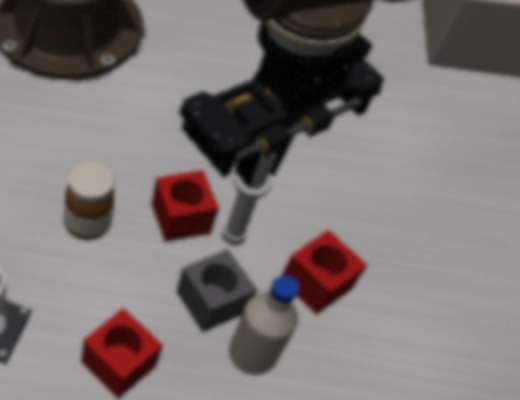

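View pics/top2.png

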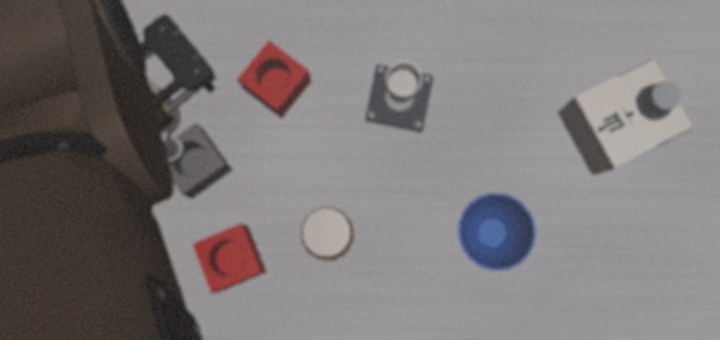

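The rod is lifted (1.9 N), with its foot at about (233,238) in the scene crop, and the holder is empty. Next I'll measure the rod's axis in the hand and the holder's hole.

Run:
```python
from h import *
np.set_printoptions(precision=1,suppress=True)
for n in('scene','top'):
    z=np.load(f'pics/{n}2.npz');D=z['d'];P=deproj(n,D)
    d=np.hypot(P[...,0]-474,P[...,1]-274)
    for lo,hi in((140,156),(160,185),(185,215),(238,253)):
        q=P[(D>0)&(d<45)&(P[...,2]>lo)&(P[...,2]<hi)]
        if len(q)>4: print(n,lo,len(q),cv2.minEnclosingCircle(q[:,:2].astype(np.float32)),q.min(0),q.max(0))
    q=(D>0)&(d<60)&(P[...,2]>54)&(P[...,2]<66)
    print('holder',cv2.minAreaRect(P[q][:,:2].astype(np.float32)))
    m=((D>0)&(P[...,2]<50)&(d<30)).astype(np.uint8)  # hole
    k,l,st,c=cv2.connectedComponentsWithStats(m);i=1+st[1:,4].argmax()
    print('hole px',c[i],st[i],'at z60',onz(n,*c[i],60))
```

```text
scene 140 25 ((476.11083984375, 273.6119384765625), 13.448776245117188) [475.8 260.2 147.5] [488.5 287.1 155.2]
scene 160 79 ((475.57958984375, 274.372314453125), 13.512473106384277) [470.  261.8 160.1] [487.8 286.8 184.5]
scene 185 91 ((475.3433532714844, 273.52276611328125), 11.050985336303711) [473.4 262.5 185.2] [485.8 284.6 214.7]
scene 238 109 ((475.19561767578125, 273.2794189453125), 18.56893539428711) [466.8 255.4 241.6] [492.9 291.3 253. ]
holder ((476.3831481933594, 274.7369689941406), (67.12626647949219, 69.60289764404297), 37.74068069458008)
hole px [408.6 219.9] [400 213  18  14 173] at z60 [480.  273.8  60. ]
top 140 12 ((469.57171630859375, 264.73583984375), 10.36119556427002) [459.7 258.7 147.3] [479.4 268.  155.9]
top 160 38 ((471.61761474609375, 268.4711608886719), 12.769181251525879) [458.9 260.6 160. ] [484.4 270.2 184.4]
top 185 26 ((471.33123779296875, 265.2926025390625), 7.654701232910156) [463.9 261.7 185.3] [478.8 266.9 213.4]
top 238 13 ((471.8433837890625, 255.09075927734375), 7.297886371612549) [464.6 253.9 240.9] [479.1 257.9 250.4]
holder ((475.5860900878906, 273.2685546875), (66.33715057373047, 66.03659057617188), 36.65449523925781)
hole px [235.7 209. ] [227 201  17  16 183] at z60 [473.9 269.9  60. ]
```

Call:
arm_command(targets=[[[0,0,0],[-0.015,0.04,0],255],[[0,0,0],[-0.03,0.08,0],255],[[0,0,0],[-0.045,0.12,0],255],[[0,0,0],[-0.06,0.16,0],255],[[0,0,0],[-0.075,0.2,0],255],[[0,0,0],[-0.089,0.24,0],255],[[0,0,0],[-0.0994,0.2673,0],255],[[0,0,0],[-0.0994,0.2673,0],255]])

```text
t: 5.4
eef_pos: [569.3, 1.9, 258.9]
tcp_rot: [-3.141, 0.001, 0.694]
ft_force: [0.1, 0.1, -1.0]
opening: 0.269
```

Run:
```python
from h import *
np.set_printoptions(precision=1,suppress=True)
shift([568.3,4.6,240],0.698)
for n in('scene','top'):
    p,D=read_camera(n); np.savez(f'pics/{n}3.npz',p=p,d=D);cv2.imwrite(f'pics/{n}3.png',cv2.resize(p[100:260,240:440] if n=='top' else p[100:280,200:400],None,fx=3,fy=3))
    P=deproj(n,D)
    d=np.hypot(P[...,0]-569,P[...,1]-5)
    for lo,hi in((105,122),(140,160),(160,185),(185,215),(238,253)):
        q=P[(D>0)&(d<45)&(P[...,2]>lo)&(P[...,2]<hi)]
        if len(q)>4: print(n,lo,len(q),cv2.minEnclosingCircle(q[:,:2].astype(np.float32)))
```

```text
t 5.4 pos [569.3   1.9 258.9] rot [-3.1  0.   0.7] F [ 0.1  0.1 -1. ] op 0.2689538293443594
shift m [ 0. -0.  0.] turn [-0.  0. -0.]
scene 105 130 ((570.1901245117188, 5.9736809730529785), 23.280202865600586)
scene 140 56 ((571.897705078125, 3.0746498107910156), 13.592913627624512)
scene 160 73 ((570.7476196289062, 2.7638425827026367), 13.601248741149902)
scene 185 78 ((570.989013671875, 2.5200843811035156), 10.856513977050781)
scene 238 106 ((572.208740234375, 2.2961084842681885), 18.68303680419922)
```

View pics/scene3.png

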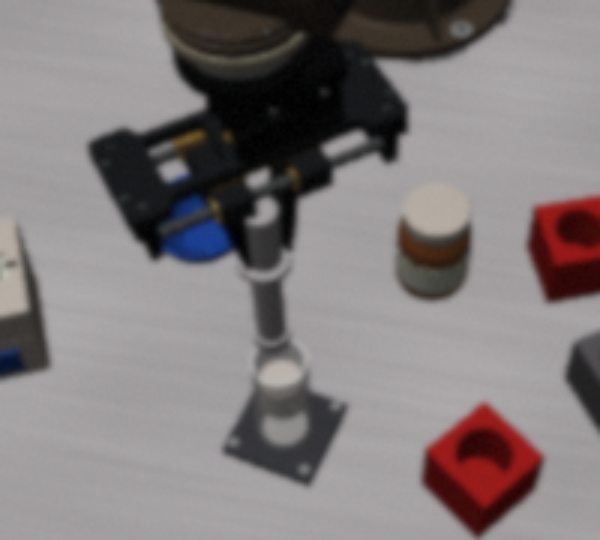

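View pics/top3.png

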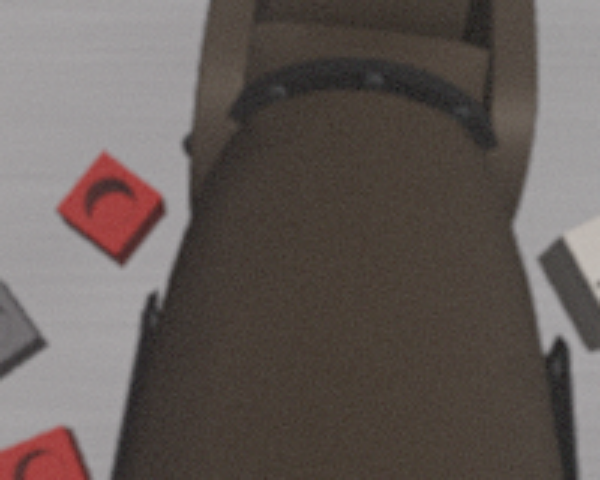

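The rod hangs just over the mouth: foot at (270,335) and mouth at (280,360) in the scene crop. The arm is still settling, so I'll hold and re-read.

Call:
arm_command(targets=[[[0,0,0],[0,0,0],255],[[0,0,0],[0,0,0],255],[[0,0,0],[0,0,0],255]])

```text
t: 5.8
eef_pos: [568.4, 5.9, 260.3]
tcp_rot: [-3.142, -0.0, 0.699]
ft_force: [0.2, 0.3, -1.5]
opening: 0.266
```

Run:
```python
from h import *
shift([568.2,4.5,230],0.698)
```

```text
t 5.8 pos [568.44650672   5.85806308 260.34675125] rot [-3.14151260e+00 -1.00580731e-04  6.99059291e-01] F [ 0.17379373  0.32967494 -1.4727568 ] op 0.2657783584457067
shift m [-0.0011  0.0009  0.0303] turn [-0.    -0.     0.001]
```

Call:
arm_command(targets=[[[0,0,0],[0,0,0.01],255],[[0,0,0],[0,0,0.02],255],[[0,0,0],[0,0,0.03],255],[[0,0,0],[0,0,0.037],255],[[0,0,0],[0,0,0.044],255],[[0,0,0],[0,0,0.05],255],[[0,0,0],[0,0,0.052],255],[[0,0,0],[0,0,0.052],255]])

```text
t: 6.6
eef_pos: [568.6, 5.0, 208.1]
tcp_rot: [-3.141, 0.0, 0.698]
ft_force: [0.8, 0.1, -2.4]
opening: 0.27
```

Run:
```python
from h import *
shift([568.2,4.5,157.5],0.698)
p,D=read_camera('scene');cv2.imwrite(f'pics/scene4.png',cv2.resize(p[140:260,230:350],None,fx=4,fy=4))
```

```text
t 6.6 pos [568.62989229   4.97530096 208.11391181] rot [-3.14133252e+00  1.19207184e-04  6.97737708e-01] F [ 0.76363332  0.12646813 -2.3579914 ] op 0.26969269763077036
shift m [-0.0006  0.0001  0.0506] turn [-0.  0. -0.]
```

View pics/scene4.png

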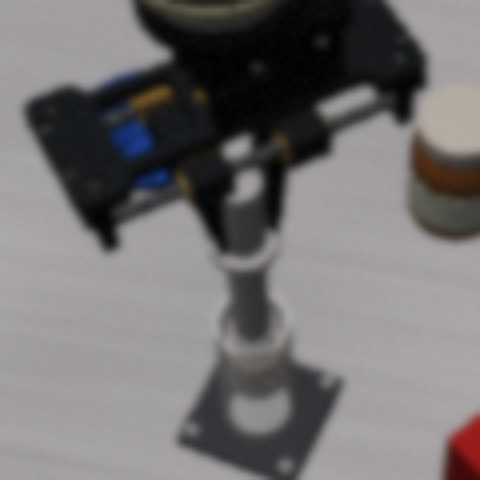

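The rod's foot is inside the mouth at about (252,320), and nothing is touching. I'll push down slowly.

Call:
arm_command(targets=[[[0,0,0],[0,0,0.005],255],[[0,0,0],[0,0,0.01],255],[[0,0,0],[0,0,0.015],255],[[0,0,0],[0,0,0.02],255],[[0,0,0],[0,0,0.025],255],[[0,0,0],[0,0,0.03],255],[[0,0,0],[0,0,0.035],255],[[0,0,0],[0,0,0.04],255]])

```text
t: 7.45
eef_pos: [568.8, 5.0, 168.0]
tcp_rot: [3.141, -0.0, 0.698]
ft_force: [0.5, 0.5, 2.7]
opening: 0.268
```

Call:
arm_command(targets=[[[0,0,0],[0,0,0.003],255],[[0,0,0],[0,0,0.006],255],[[0,0,0],[0,0,0.008],255],[[0,0,0],[0,0,0.009],255],[[0,0,0],[0,0,0.01],255]])

```text
t: 7.95
eef_pos: [568.7, 5.0, 158.3]
tcp_rot: [3.141, -0.0, 0.698]
ft_force: [0.6, 1.2, 3.2]
opening: 0.267
```

Call:
arm_command(targets=[[[0,0,0],[0,0,0.001],255],[[0,0,0],[0,0,0.002],255],[[0,0,0],[0,0,0.002],255]])

```text
t: 8.25
eef_pos: [569.2, 5.1, 158.1]
tcp_rot: [3.14, -0.002, 0.698]
ft_force: [-2.2, -0.2, 17.7]
opening: 0.264
```

It has bottomed: the force rose to 18 N and the TCP stopped at 158.1, where 158.3 was expected. Now retract.

Call:
arm_command(targets=[[[0,0,0],[0,0,-0.005],255],[[0,0,0],[0,0,-0.02],255],[[0,0,0],[0,0,-0.045],255],[[0,0,0],[0,0,-0.07],255],[[0,0,0],[0,0,-0.095],255],[[0,0,0],[0,0,-0.105],255],[[0,0,0],[0,0,-0.105],255],[[0,0,0],[0,0,-0.105],255]])

```text
t: 9.05
eef_pos: [568.1, 5.1, 260.1]
tcp_rot: [-3.14, 0.001, 0.698]
ft_force: [0.2, 0.0, -2.1]
opening: 0.269
```

Run:
```python
from h import *
shift([473.3,273.8,262],0.698)
p,D=read_camera('scene');P=deproj('scene',D)
cv2.imwrite(f'pics/scene5.png',cv2.resize(p[140:260,230:350],None,fx=4,fy=4))
d=np.hypot(P[...,0]-569,P[...,1]-5)
for lo,hi in((140,160),(160,185),(185,215),(238,256)):
    q=P[(D>0)&(d<45)&(P[...,2]>lo)&(P[...,2]<hi)]
    print(lo,len(q),cv2.minEnclosingCircle(q[:,:2].astype(np.float32)),q[:,2].min())
q=P[(D>0)&(d<14)&(P[...,2]<105)];print(np.percentile(q[:,2],[5,25,50,75,95]))
```

```text
t 9.05 pos [568.11011449   5.05412483 260.06462815] rot [-3.14022286e+00  1.18899611e-03  6.97798897e-01] F [ 0.24328826  0.00426865 -2.08833977] op 0.26912854670246367
shift m [ 0.1    -0.2668 -0.0017] turn [-0.001  0.001 -0.   ]
140 48 ((569.9703979492188, 5.512622833251953), 13.551148414611816) 147.79688695698678
160 72 ((569.5306396484375, 6.6945085525512695), 13.08615493774414) 160.32428650729275
185 80 ((570.4849243164062, 6.01600980758667), 10.800824165344238) 186.4140063871937
238 118 ((569.875, 5.7699785232543945), 18.633983612060547) 243.27678941328077Traceback (most recent call last):
  File "<stdin>", line 9, in <module>
    return _quantile_unchecked(
        a, q, axis, out, overwrite_input, method, keepdims, weights)
    return _ureduce(a,
                    func=_quantile_ureduce_func,
    ...<5 lines>...
                    overwrite_input=overwrite_input,
                    method=method)
    r = func(a, **kwargs)
    result = _quantile(arr,
                       quantiles=q,
    ...<2 lines>...
                       out=out,
                       weights=wgt)
    slices_having_nans = np.isnan(arr[-1, ...])
                                  ~~~^^^^^^^^^
IndexError: index -1 is out of bounds for axis 0 with size 0
```

View pics/scene5.png

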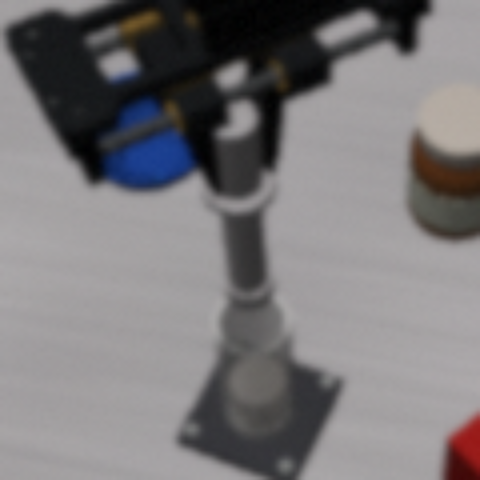

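The discs now sit at the bottom of the tube, around (257,395), and the rod is still upright in the hand. Back to the holder.

Call:
arm_command(targets=[[[0,0,0],[0.015,-0.04,0],255],[[0,0,0],[0.03,-0.08,0],255],[[0,0,0],[0.045,-0.12,0],255],[[0,0,0],[0.06,-0.16,0],255],[[0,0,0],[0.075,-0.2,0],255],[[0,0,0],[0.09,-0.24,0],255],[[0,0,0],[0.1,-0.2668,0],255],[[0,0,0],[0.1,-0.2668,0],255]])

```text
t: 9.9
eef_pos: [472.2, 276.3, 260.0]
tcp_rot: [-3.14, 0.002, 0.701]
ft_force: [0.3, -0.1, -2.7]
opening: 0.269
```

Call:
arm_command(targets=[[[0,0,0],[0,0,0],255],[[0,0,0],[0,0,0],255],[[0,0,0],[0,0,0],255],[[0,0,0],[0,0,0],255]])

```text
t: 10.3
eef_pos: [474.2, 272.9, 261.2]
tcp_rot: [-3.141, 0.0, 0.696]
ft_force: [-0.8, 0.5, -1.8]
opening: 0.27
```

Run:
```python
from h import *
shift([473.3,273.8,121],0.698)
p,D=read_camera('scene');P=deproj('scene',D)
cv2.imwrite(f'pics/scene6.png',cv2.resize(p[140:280,330:490],None,fx=4,fy=4))
d=np.hypot(P[...,0]-474,P[...,1]-274)
for lo,hi in((140,160),(160,185),(185,215),(238,256)):
    q=P[(D>0)&(d<45)&(P[...,2]>lo)&(P[...,2]<hi)]
    print(lo,len(q),cv2.minEnclosingCircle(q[:,:2].astype(np.float32)),q[:,2].min())
q=(D>0)&(d<60)&(P[...,2]>54)&(P[...,2]<66)
print('holder',cv2.minAreaRect(P[q][:,:2].astype(np.float32)))
```

```text
t 10.3 pos [474.15663078 272.89442923 261.20195707] rot [-3.14149777e+00  1.83185582e-04  6.96457822e-01] F [-0.80015408  0.52858774 -1.75122053] op 0.2698810717652706
shift m [-1.000e-04 -1.200e-03  1.402e-01] turn [-0.     0.    -0.002]
140 36 ((475.6880187988281, 273.2427978515625), 14.300923347473145) 150.02692951975268
160 90 ((475.9804382324219, 273.145263671875), 13.539530754089355) 160.159803816951
185 87 ((477.5819091796875, 272.8135986328125), 10.858357429504395) 185.04814152952304
238 113 ((476.51702880859375, 273.2663269042969), 19.34343910217285) 244.52739764126193
holder ((476.74822998046875, 274.316650390625), (67.62102508544922, 67.66505432128906), 35.911399841308594)
```

View pics/scene6.png

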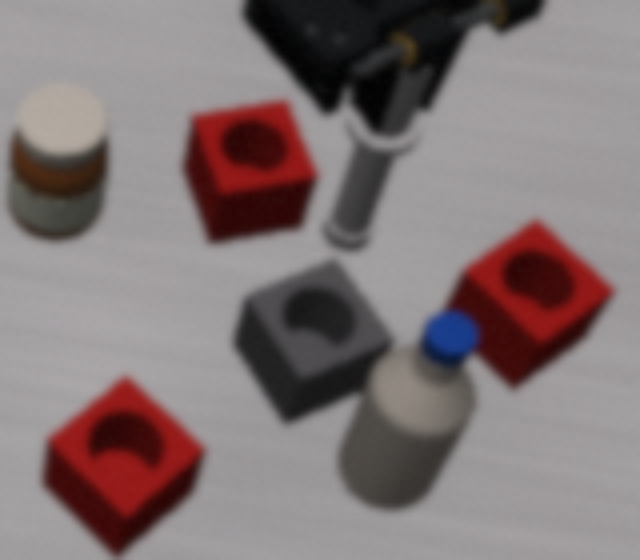

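The rod hangs upright over the grey holder's hole at (320,315), offset about 1 mm against 8 mm of clearance. Lowering.

Call:
arm_command(targets=[[[0,0,0],[0,0,0.03],255],[[0,0,0],[0,0,0.06],255],[[0,0,0],[0,0,0.085],255],[[0,0,0],[0,0,0.105],255],[[0,0,0],[0,0,0.12],255],[[0,0,0],[0,0,0.13],255],[[0,0,0],[0,0,0.137],255],[[0,0,0],[0,0,0.139],255]])

```text
t: 11.15
eef_pos: [473.9, 273.5, 122.0]
tcp_rot: [-3.141, 0.0, 0.697]
ft_force: [0.4, 0.3, -1.8]
opening: 0.27
```

Call:
arm_command(targets=[[[0,0,0],[0,0,0.001],255],[[0,0,0],[0,0,0.0015],255],[[0,0,0],[0,0,0.0015],255]])

```text
t: 11.45
eef_pos: [474.0, 273.8, 121.3]
tcp_rot: [3.141, -0.001, 0.698]
ft_force: [-1.3, 0.2, -2.1]
opening: 0.271
```

Call:
arm_command(targets=[[[0,0,0],[0,0,0.001],255],[[0,0,0],[0,0,0.0015],255],[[0,0,0],[0,0,0.0015],255]])

```text
t: 11.75
eef_pos: [474.2, 273.9, 120.2]
tcp_rot: [3.141, -0.002, 0.698]
ft_force: [-0.2, 0.8, 6.6]
opening: 0.273
```

Seated, with 6.6 N of contact. Release.

Call:
arm_command(targets=[[[0,0,0],[0,0,0],0],[[0,0,0],[0,0,0],0],[[0,0,0],[0,0,0],0],[[0,0,0],[0,0,0],0],[[0,0,0],[0,0,0],0],[[0,0,0],[0,0,0],0],[[0,0,0],[0,0,0],0],[[0,0,0],[0,0,0],0]])

```text
t: 12.55
eef_pos: [473.8, 273.7, 119.3]
tcp_rot: [-3.142, -0.0, 0.698]
ft_force: [-1.0, -0.3, -0.5]
opening: 0.884
```

Call:
arm_command(targets=[[[0,0,0],[0,0,0],0],[[0,0,0],[0,0,0],0],[[0,0,0],[0,0,-0.02],0],[[0,0,0],[0,0,-0.05],0],[[0,0,0],[0,0,-0.08],0],[[0,0,0],[0,0,-0.11],0],[[0,0,0],[0,0,-0.13],0],[[0,0,0],[0,0,-0.13],0]])

```text
t: 13.35
eef_pos: [474.6, 274.0, 251.9]
tcp_rot: [3.14, -0.005, 0.698]
ft_force: [-0.6, 0.6, -0.7]
opening: 1.0
```

Run:
```python
from h import *
shift([549,-309.7,200],0.47)
p,D=read_camera('scene');P=deproj('scene',D)
cv2.imwrite(f'pics/scene7.png',cv2.resize(p[140:280,330:490],None,fx=4,fy=4))
d=np.hypot(P[...,0]-474,P[...,1]-274)
for lo,hi in((70,95),(146,172),):
    q=P[(D>0)&(d<32)&(P[...,2]>lo)&(P[...,2]<hi)]
    print(lo,len(q),cv2.minEnclosingCircle(q[:,:2].astype(np.float32)),np.percentile(q[:,2],95))
```

```text
t 13.35 pos [474.62970975 274.0490149  251.92077442] rot [ 3.14026421 -0.00457968  0.69784886] F [-0.63384398  0.58510521 -0.73144011] op 1.000217141342753
shift m [-0.3184  0.495   0.0511] turn [ 0.001 -0.005  0.228]
70 43 ((477.8292236328125, 273.3880615234375), 10.523500442504883) 91.66357417599846
146 132 ((475.34710693359375, 273.8803405761719), 13.887137413024902) 164.96627950197706
```

View pics/scene7.png

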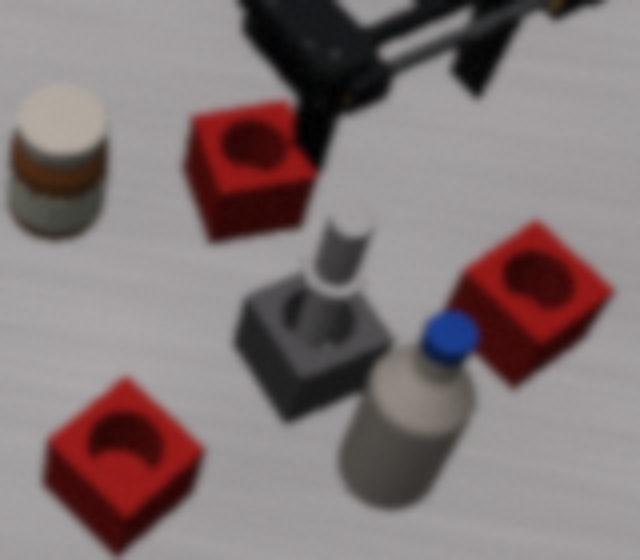

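The rod stands upright in the grey holder (top at (350,222)) and the bottle hasn't moved. On to the button, closing the fingers on the way.

Call:
arm_command(targets=[[[0,0,0],[-0.027,0.041,0],255],[[0,0,0],[-0.053,0.083,0],255],[[0,0,0],[-0.08,0.124,0],255],[[0,0,0],[-0.106,0.165,0],255],[[0,0,0],[-0.133,0.206,0],255],[[0,0,0],[-0.159,0.248,0],255],[[0,0,0],[-0.186,0.289,0],255],[[0,0,0],[-0.212,0.33,0],255]])

```text
t: 14.2
eef_pos: [522.8, -117.4, 247.9]
tcp_rot: [-3.14, 0.001, 0.698]
ft_force: [0.7, 0.7, 0.3]
opening: 0.379
```

Call:
arm_command(targets=[[[0,0,0],[-0.027,0.041,0.01],255],[[0,0,0],[-0.053,0.083,0.03],255],[[0,0,0],[-0.08,0.124,0.05],255],[[0,0,0],[-0.1064,0.165,0.05],255],[[0,0,0],[-0.1064,0.165,0.05],255],[[0,0,0],[-0.1064,0.165,0.05],255],[[0,0,0],[-0.1064,0.165,0.05],255],[[0,0,0],[-0.1064,0.165,0.05],255]])

```text
t: 15.0
eef_pos: [547.9, -308.7, 199.3]
tcp_rot: [-3.141, -0.0, 0.699]
ft_force: [0.3, -0.0, 0.1]
opening: 0.006
```

Run:
```python
from h import *
shift([549,-309.7,135],0.698)
```

```text
t 15.0 pos [ 547.9410358  -308.74421888  199.32131601] rot [-3.14119986e+00 -1.37371086e-04  6.99138671e-01] F [ 0.26216334 -0.03561968  0.05382939] op 0.005587193183956158
shift m [0.0002 0.0014 0.0643] turn [-0.    -0.     0.001]
```

Call:
arm_command(targets=[[[0,0,0],[0,0.001,0.03],255],[[0,0,0],[0,0.001,0.055],255],[[0,0,0],[0,0.001,0.07],255],[[0,0,0],[0,0.001,0.07],255],[[0,0,0],[0,0.001,0.07],255]])

```text
t: 15.5
eef_pos: [548.9, -310.2, 130.0]
tcp_rot: [3.141, -0.0, 0.699]
ft_force: [0.5, -0.4, 0.5]
opening: 0.003
```

Run:
```python
from h import *
shift([549,-309.7,103],0.698)
for n in('scene','top'):
    p,d=read_camera(n);a=p[150:240,130:240] if n=='scene' else p[140:230,410:520];cv2.imwrite(f'pics/{n}8.png',cv2.resize(a,None,fx=6,fy=6,interpolation=cv2.INTER_CUBIC))
```

```text
t 15.5 pos [ 548.94358429 -310.2478188   130.04560874] rot [ 3.14116090e+00 -2.34086760e-04  6.98900938e-01] F [ 0.50111387 -0.42505744  0.51947438] op 0.0033697245841697704
shift m [ 0.0004 -0.0004  0.027 ] turn [ 0.    -0.     0.001]
```

View pics/scene8.png

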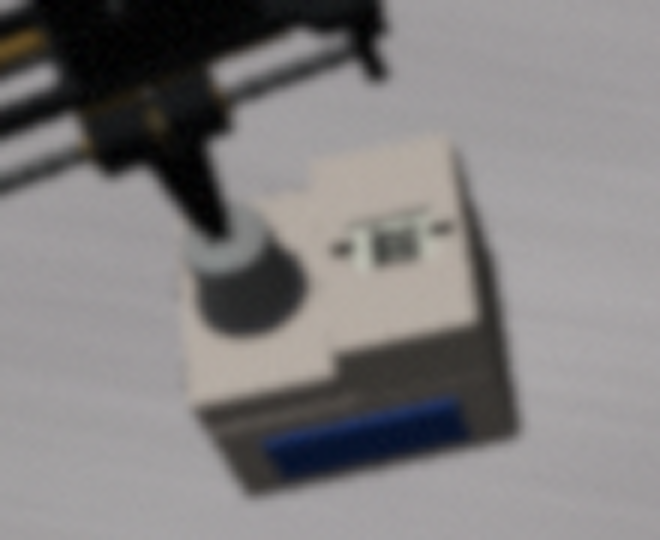

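View pics/top8.png

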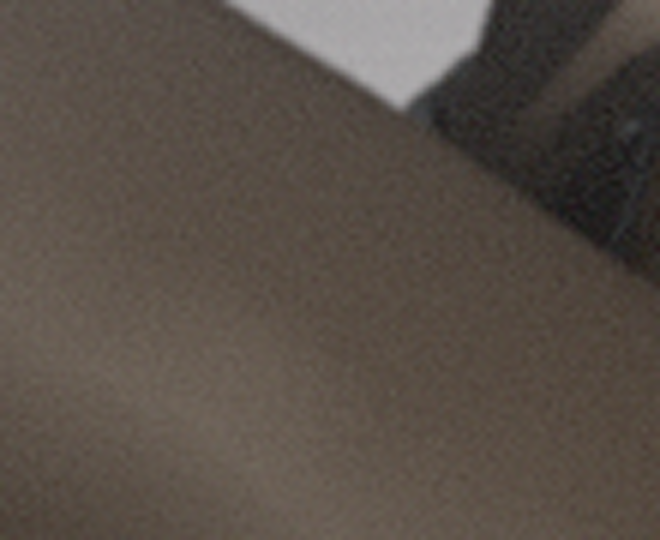

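The fingertip is just over the button at (220,238) and the window is visible in the scene view. First press:

Call:
arm_command(targets=[[[0,0,0],[0,0,0.009],255],[[0,0,0],[0,0,0.015],255],[[0,0,0],[0,0,0.021],255],[[0,0,0],[0,0,0.025],255],[[0,0,0],[0,0,0.027],255],[[0,0,0],[0,0,0.0275],255],[[0,0,0],[0,0,0.0275],255]])

```text
t: 16.3
eef_pos: [548.9, -311.2, 104.0]
tcp_rot: [3.14, -0.001, 0.698]
ft_force: [-5.6, 3.3, 23.4]
opening: 0.009
```

Call:
arm_command(targets=[[[0,0,0],[0,0,-0.006],255],[[0,0,0],[0,0,-0.014],255],[[0,0,0],[0,0,-0.022],255],[[0,0,0],[0,0,-0.0275],255],[[0,0,0],[0,0,-0.0275],255],[[0,0,0],[0,0,-0.0275],255]])

```text
t: 16.9
eef_pos: [548.5, -310.9, 129.2]
tcp_rot: [-3.141, -0.0, 0.698]
ft_force: [0.2, -0.1, 0.4]
opening: 0.007
```

```bash
cat > look.py <<'E'
from h import *
i=sys.argv[1]
p,d=read_camera('scene');a=cv2.rotate(p[178:202,180:210],cv2.ROTATE_180)
cv2.imwrite(f'pics/drum{i}.png',cv2.resize(cv2.convertScaleAbs(a,alpha=1.5),None,fx=16,fy=16,interpolation=cv2.INTER_CUBIC))
print(env.state()['t'],env.state()['eef_pos'])
E
python3 look.py 1
```

```text
16.95 [ 548.42014832 -310.86043597  128.9969066 ]
```

View pics/drum1.png

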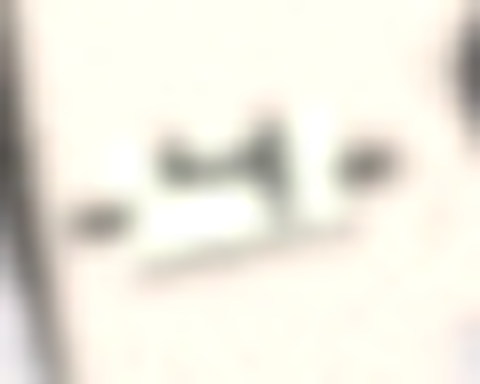

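After one press the window shows a clear 4, at (235,170) between the ticks, so it started at 3. Second press:

Call:
arm_command(targets=[[[0,0,0],[0,0,0.009],255],[[0,0,0],[0,0,0.015],255],[[0,0,0],[0,0,0.021],255],[[0,0,0],[0,0,0.025],255],[[0,0,0],[0,0,0.027],255],[[0,0,0],[0,0,0.0275],255],[[0,0,0],[0,0,0.0275],255]])

```text
t: 17.65
eef_pos: [548.8, -311.1, 104.0]
tcp_rot: [3.14, -0.0, 0.698]
ft_force: [-5.1, 2.5, 24.1]
opening: 0.004
```

Call:
arm_command(targets=[[[0,0,0],[0,0,-0.006],255],[[0,0,0],[0,0,-0.014],255],[[0,0,0],[0,0,-0.022],255],[[0,0,0],[0,0,-0.0275],255],[[0,0,0],[0,0,-0.0275],255],[[0,0,0],[0,0,-0.0275],255]])

```text
t: 18.25
eef_pos: [548.5, -310.9, 129.2]
tcp_rot: [-3.141, -0.0, 0.698]
ft_force: [0.5, 0.0, 0.8]
opening: 0.002
```

```bash
python3 look.py 2
```

```text
18.3 [ 548.40345291 -310.85097454  128.97992272]
```

View pics/drum2.png

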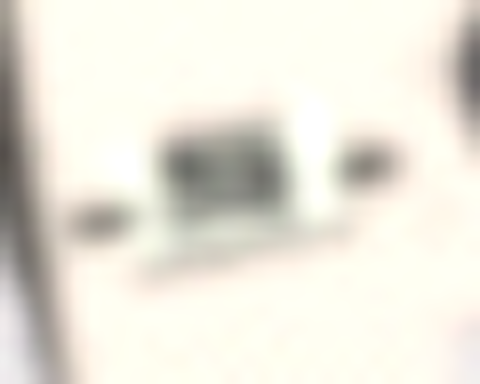

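The window now shows 5 (dark upper-left and lower-right). Third press:

Call:
arm_command(targets=[[[0,0,0],[0,0,0.009],255],[[0,0,0],[0,0,0.015],255],[[0,0,0],[0,0,0.021],255],[[0,0,0],[0,0,0.025],255],[[0,0,0],[0,0,0.027],255],[[0,0,0],[0,0,0.0275],255],[[0,0,0],[0,0,0.0275],255]])

```text
t: 19.0
eef_pos: [548.8, -311.1, 104.0]
tcp_rot: [3.14, -0.0, 0.698]
ft_force: [-5.3, 3.2, 23.3]
opening: 0.002
```

Call:
arm_command(targets=[[[0,0,0],[0,0,-0.006],255],[[0,0,0],[0,0,-0.014],255],[[0,0,0],[0,0,-0.022],255],[[0,0,0],[0,0,-0.0275],255],[[0,0,0],[0,0,-0.0275],255],[[0,0,0],[0,0,-0.0275],255]])

```text
t: 19.6
eef_pos: [548.5, -310.9, 129.2]
tcp_rot: [-3.141, -0.0, 0.698]
ft_force: [-0.4, 0.6, -0.8]
opening: 0.005
```

```bash
python3 look.py 3
```

```text
19.65 [ 548.41695945 -310.86476978  128.99698096]
```

View pics/drum3.png

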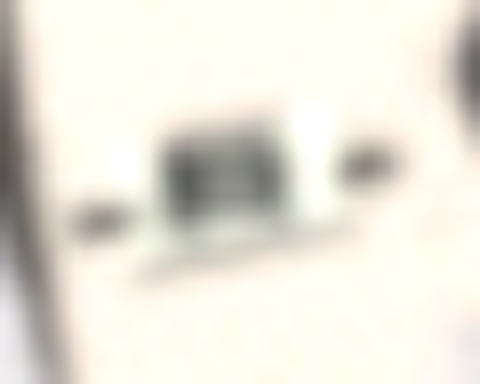

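The window now shows 6 (left side solid, lower right dark). Fourth press:

Call:
arm_command(targets=[[[0,0,0],[0,0,0.009],255],[[0,0,0],[0,0,0.015],255],[[0,0,0],[0,0,0.021],255],[[0,0,0],[0,0,0.025],255],[[0,0,0],[0,0,0.027],255],[[0,0,0],[0,0,0.0275],255],[[0,0,0],[0,0,0.0275],255]])

```text
t: 20.35
eef_pos: [548.8, -311.1, 104.0]
tcp_rot: [3.14, -0.0, 0.698]
ft_force: [-6.1, 3.1, 23.2]
opening: 0.001
```

Call:
arm_command(targets=[[[0,0,0],[0,0,-0.006],255],[[0,0,0],[0,0,-0.014],255],[[0,0,0],[0,0,-0.022],255],[[0,0,0],[0,0,-0.0275],255],[[0,0,0],[0,0,-0.05],255],[[0,0,0],[0,0,-0.09],255],[[0,0,0],[0,0,-0.13],255],[[0,0,0],[0,0,-0.13],255]])

```text
t: 21.15
eef_pos: [550.0, -311.9, 237.3]
tcp_rot: [3.134, -0.002, 0.698]
ft_force: [0.7, -0.3, 0.3]
opening: 0.005
```

```bash
python3 look.py 4
```

```text
21.2 [ 549.17899569 -311.34702322  234.40821034]
```

View pics/drum4.png

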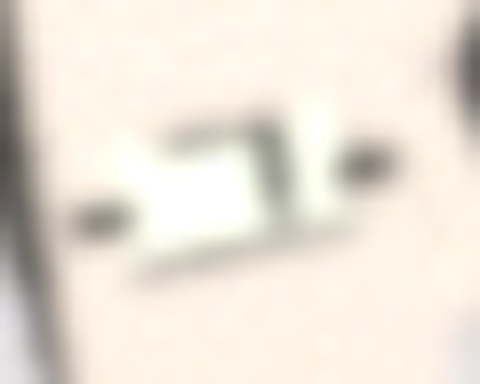

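The window shows 7. One last check of the whole scene before handing in.

Call:
arm_command(targets=[[[0,0,0],[0,0,0],255],[[0,0,0],[0,0,0],255],[[0,0,0],[0,0,0],255],[[0,0,0],[0,0,0],255]])

```text
t: 21.6
eef_pos: [548.4, -310.9, 230.9]
tcp_rot: [-3.14, 0.0, 0.698]
ft_force: [0.1, -1.3, 0.6]
opening: 0.004
```

Run:
```python
from h import *
p,D=read_camera('scene');P=deproj('scene',D);cv2.imwrite('pics/scene9.png',p[100:300,100:500].repeat(2,0).repeat(2,1))
def c(n,x,y,r,lo,hi):
    q=P[(D>0)&(np.hypot(P[...,0]-x,P[...,1]-y)<r)&(P[...,2]>lo)&(P[...,2]<hi)];print(n,cv2.minEnclosingCircle(q[:,:2].astype(np.float32)),np.median(q[:,2]))
c('rod',474,273,32,146,172);c('bottle',540,330,30,158,175);c('button',549,-310,25,98,126);c('jar',384,97,40,90,105)
a=p[205:255,265:325];cv2.imwrite('pics/tube9.png',cv2.resize(a,None,fx=8,fy=8))
```

```text
rod ((474.9608154296875, 273.8494873046875), 13.780729293823242) 162.47099163481164
bottle ((540.7832641601562, 329.5046081542969), 14.391692161560059) 165.10383518651264
button ((549.9869995117188, -309.68463134765625), 18.566219329833984) 119.66705923411155
jar ((383.9166564941406, 97.52804565429688), 29.85553550720215) 95.24316237840685
```

View pics/scene9.png

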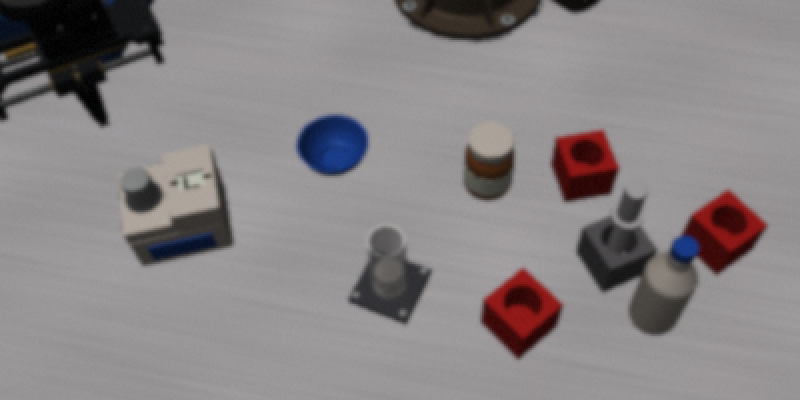

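View pics/tube9.png

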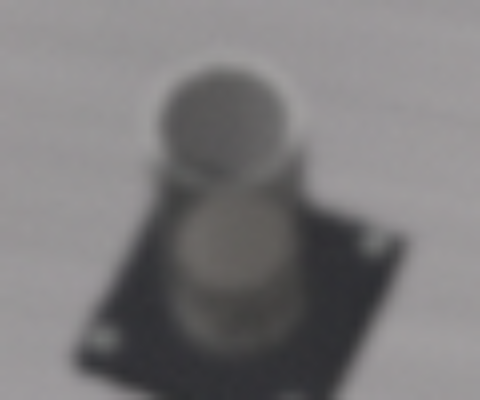

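The discs' top face is at about (238,243) in the crop, low in the tube. The rod is upright, the button is up and the bystanders haven't moved. I'll check the disc height with a ray, then hand in.

Run:
```python
from h import *
for z in(41,46,51,56): print(z,onz('scene',294.7,235.3,z))
env.job_done()
```

```text
41 [567.8891467    7.44506691  41.        ]
46 [570.55340385   8.315239    46.        ]
51 [573.21766101   9.18541109  51.        ]
56 [575.88191816  10.05558318  56.        ]
the job is handed in; nothing more can be done
```

The job is done and handed in at about 21.7 s. I pushed the discs to the bottom of the tube with the rod, stood the rod back in the grey holder, and pressed the button four times, taking the counter from 3 to 7.

Last checks:
- **Discs:** the push stopped hard at about 18 N, with the tool at the expected depth. A camera ray puts the top of the stack at roughly 45 mm. It crosses the tube's axis about 3 mm off sideways, so it is only a rough check.
- **Rod:** it stands upright and released. Its top is at z 162.5 mm and within 2 mm of the holder's centre.
- **Counter:** the window shows 7, and the button is up at 119.7 mm.
- **Bystanders:** the bottle and jar measure within 1 mm of where they started. I checked the bowl only by eye.

No check failed.

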